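Add the brass slotted weight to a bakery beam scale

TASK

Set the bakery scale for a heavier batch: pick up the brass slotted weight by its lug, slide it gently sideways onto the flat stem of the scale's hanger just above the black weight, lower it flat onto the black one, and turn it about the stem until its slot points the opposite way from the black weight's slot. Then let go. Do not force the hanger, touch the scale with the gripper, shift or turn the black weight, or disturb anything else on the table.

Things in the scene. Friction and masses are not known exactly. Their poses are not given: they have to be found in the camera images.
- brass: The brass slotted weight, the one to add: disc 64 mm across, 14 mm thick, 0.28 to 0.42 kg, flat on the table at first. Origin: disc centre, on its underside; z up. A slot 7 mm wide runs from its round central hole (20 mm across) straight out through the rim towards its +x. Opposite, a flat lug 14 mm wide and 14 mm thick stands out towards -x, ending 86 mm from the centre.
- black: The black slotted weight, same shape and size as the brass, loose, lying on the hanger's foot round the stem, which stands anywhere in its 20 mm hole. Origin: centre of its underside; slot along its +x, lug along its -x. Its slot starts 90 to 135 degrees anticlockwise (from above) of the scale's +x, its lug thus 45 to 90 degrees clockwise of it. It is to stay as it is.
- scale: The bench beam scale with its hanger, fixed: green base 330 x 200 mm with a lidded tub on it, starting 135 mm from the origin along x; green column 185 mm away, 255 mm high; locked brass beam, underside 280 mm up, its tip 9 mm beyond the stem on the -x side. Origin: on the table below the hanger's usual place; x level, towards the column. Room for a gripper is free on the -x half.
- stem_place (a point): The hanger stem's usual place, 90 mm above the table; axes as the scale's. The steel stem is upright, flat, 12 mm wide along x, 5 mm thick along y, square-edged, and hangs from the beam's tip; its round foot (60 mm) has its top 76 mm up. Its seat on the tip is adjustable: it really stands up to 3.3 mm to either side (y) and up to 1 mm along x of this point. Find it by feel.
- beam_tip (a point): Beam's tip, 290 mm above the table, over the usual stem place. Stem and slot: the 5 mm stem passes the 7 mm slot only edge-on (slot along the scale's x within 10 degrees), so a weight goes on moving towards +x, slot first, lug trailing. In the hole it turns freely; out of line it cannot slide off. The hanger is stiff: it does not swing or give.
- brass_slot (a point): Middle of the brass weight's slot mouth: 32 mm from the disc's centre along its +x, at the level of its top face.
- brass_lug (a point): Grip point on the brass weight's lug: 72 mm from the disc's centre along its -x, half way up its 14 mm thickness. Grip across the lug's two flat sides, fingers closing along the weight's y.
- black_slot (a point): Middle of the black weight's slot mouth: 32 mm from its centre along its +x, at the level of its top face.
- black_top (a point): Centre of the black weight's top face, 90 mm above the table; axes as the black weight's. The brass weight's underside comes to lie here.
- blue: Bystander: a blue slotted weight of the same shape and size as the brass one, flat on the table. Origin as the brass weight's.
- mug: Bystander: black mug, 80 mm across, 92 mm high. Origin: centre of its underside.
- sauce: Bystander: red sauce bottle, 58 mm across, 170 mm high. Origin: centre of its underside.
- scraper: Bystander: bench scraper lying flat, steel blade with wooden grip, about 100 x 150 mm, 25 mm high. Origin: underside, near its centre.
- pin: Bystander: wooden rolling pin lying along its own x, 420 mm long, 48 mm thick. Origin: underside of its middle.
- cutter: Bystander: steel cutter ring 90 mm across, 40 mm high. Origin: centre of its underside.
There are look-alikes about, which are no part of the job. Of the things shaped like the brass, the brass one is meant. Several things have the shape of the black; the one meant has the colours described above.

How it is judged:
By the outcome, as a careful person would: the job done as asked, in the order asked, and still so for the second after the job is handed in, with the robot touching nothing.
It also fails if it takes over 72 s, if anything falls off the work surface, if the arm or the gripper's body presses on something with over 40 N, if the wrist force passes 120 N, or if a joint passes its speed limit or range.

ROBOT

A 6-joint arm with a two-finger parallel gripper is mounted at the origin on the work surface. World frame = base frame: x ahead of the robot, y to its left, z up, the work surface at z = 0. Lengths are in mm, angles in degrees, forces in N, time in s.
With the tool pointing down it reaches from about 350 to 850 mm from the base axis. Payload 8.1 kg.
Tool frame: the origin (TCP) lies between the finger pads; the fingertips stand 17 mm ahead of it and the grasp point (between the pads) lies 2 mm behind it; z points along the fingers, y is the line along which they close (so a half turn about z gives the same grasp; the last joint's range is limited). The gripper opens to 85 mm and grips with 20 to 120 N. Pads are 22 mm wide; open, the fingers measure 114 mm over their backs; the gripper's body (76 mm by 85 mm) begins 54 mm behind the grasp point. The pads swing forward as they close: fully open they stand 13 mm farther back than shut.
Start: joints at [61.054, 7.471, 85.268, -0, 87.261, -4.893], TCP at [244.526, 547.916, 221.492] pointing down, gripper open.
Joint ranges: [-169.43, 169.43], [-51.17, 129.36], [1.28, 143.12], [-76.62, 256.62], [0, 156.53], [-152.29, 152.29]. Speed limits (degrees/s): [136.94, 136.94, 159.86, 180, 180, 180].

INTERFACE

Orientations are given as [roll, pitch, yaw] about the fixed x, y, z axes, in that order (R = Rz(yaw) Ry(pitch) Rx(roll)).
In Python, from bench import sense, snapshot, hand_in, trace, place_of gives the robot as it stands.
- The arm moves only by the shell command python3 -m handwheel 'ROWS' [FORCE]. ROWS is JSON, a list of rows, each a list of 7 numbers: the opening, from -1 (shut) to 1 (fully open), then the shift along the tool's x, y, z in cm, then the turn, a rotation vector about the tool's x, y, z in rad. A call has 1 to 12 rows; each row shifts and turns the commanded pose from where the row before left it, along the tool's axes as they then stand; what a row does not reach is not made up. A row lasts 1/12 s, in which the tool goes at most 41.7 mm and 7.16 degrees, less where a joint would pass 70% of its speed; a pose out of reach is approached as far as the arm can. A call with a gripper value outside its range is refused whole. The fingers move at their own pace and stop on an object; FORCE is the grip in N (left out, the last holds). Time passes only in rows, so rows that do not move let the fingers close. It gives the time, the measured TCP pose, the force, the opening and the grip force at its end, in the units of the state.
- sense(): the state, without advancing time (a new reading comes with each control period).
- snapshot(name): name is "scene" or "side" or "wrist"; returns a dict with "image" (420x560x3 uint8, red, green, blue), "intrinsics" (3x3 intrinsics, pixels), "R" (3x3) and "t" (3): a world point X has camera coordinates R X + t. Camera axes: x right, y down, z forward; pixel columns grow to the right and rows downward; lengths in mm; the calibration is good to about 2 mm. The wrist camera is an equidistant fisheye: a pixel r from the principal point sees the ray r / f radians off the axis. A picture is of the moment at which its call begins. There is no depth.
- hand_in(): hands the job in; it is judged then, once.
Trained networks look in a picture, given as the dict that the camera call returned (one of the last four; its "shot" number tells which), for a name from the list of things; names that differ only in an ending like _2 or _b are one class to them, and where a whole thing is asked for, a point or a joint stands for the part that bears it (a point fixed in the world has none). Each returns a list of dicts, best first, with "conf" (0 to 1); they miss things now and then, are a little off and sometimes report something else, mostly with a low value. They report only what shows in the picture. A call takes as long as a camera call. They do not tell look-alikes from the thing itself.
- trace(picture, query): "pixels" (420x560 bool, what is visible of it).
- place_of(picture, query): "location" ([x, y, z] in mm, in world coordinates, good to about 4 mm: a listed point, or the origin of a listed thing).
The state is a dict: "time": time; "joint_pos": joint angles; "qd": joint speeds; "joint_efforts": joint torques, N m; "tool_pos": TCP position; "tcp_rot": TCP orientation; "ft_force": force on the tool from outside, world axes, zero at the start; "wrist_torque": the same for the moment, N m; "finger_gap": finger opening in mm; "grip_force": force on a finger pad.
Only numpy, scipy, OpenCV 4.12 (cv2) and the standard library are available. Lean on these libraries where they do the work, as an engineer would, in place of code of your own. Each camera call takes 0.05 s, during which the arm holds its last target. There are 200 camera calls.

## Working session

There is one attempt and no reset: what is moved stays moved. The work goes in short steps, Python scripts to look and compute and a shell command to move; the robot and the scene stay as the last step left them, time stands still between calls to the robot, and variables do not carry over. Pictures are saved under pics/ and viewed, at most 10 in all, crops included, and the job is handed in when it is done.

```bash
ls; mkdir -p pics; cat > h.py <<'E'
import numpy as np, cv2
from bench import sense, snapshot, hand_in, trace, place_of
from scipy.spatial.transform import Rotation as Ro
def save(p,n,crop=None,s=1):
    im=p["image"][:,:,::-1]
    if crop: x0,y0,x1,y1=crop; im=im[y0:y1,x0:x1]
    cv2.imwrite("pics/"+n,cv2.resize(im,None,fx=s,fy=s,interpolation=cv2.INTER_CUBIC))
def ray(p,uv,fish=False):
    K=np.array(p["intrinsics"]);R=np.array(p["R"]);t=np.array(p["t"])
    x=(uv[0]-K[0,2])/K[0,0];y=(uv[1]-K[1,2])/K[1,1]
    if fish:
        r=np.hypot(x,y);d=np.array([x/r*np.sin(r),y/r*np.sin(r),np.cos(r)]) if r>0 else np.array([0,0,1.])
    else: d=np.array([x,y,1.]);d/=np.linalg.norm(d)
    return -R.T@t, R.T@d
def atz(p,uv,z,fish=False):
    o,d=ray(p,uv,fish); return o+d*(z-o[2])/d[2]
def proj(p,X,fish=False):
    K=np.array(p["intrinsics"]);c=np.array(p["R"])@np.array(X)+np.array(p["t"])
    if fish:
        a=np.hypot(c[0],c[1]);th=np.arctan2(a,c[2]);c=np.array([c[0]/a*th,c[1]/a*th,1])
    c=c/c[2]; return K[0,0]*c[0]+K[0,2],K[1,1]*c[1]+K[1,2]
def tri(rs):
    A=0;b=0
    for o,d in rs:
        P=np.eye(3)-np.outer(d,d);A=A+P;b=b+P@o
    return np.linalg.solve(A,b)
E
python3 - <<'E'
from h import *
s=sense();print(s)
for n in ["scene","side"]:
    p=snapshot(n);save(p,n+".png")
    print(n,-np.array(p["R"]).T@np.array(p["t"]))
    for q in ["brass","black","scale","stem_place","brass_slot","brass_lug","black_slot","black_top","beam_tip","blue","mug","sauce","scraper","pin","cutter"]:
        print(q,[(np.round(r["location"]).tolist(),round(r["conf"],2)) for r in place_of(p,q)][:4])
E
```

```text
pics
{'time': 0.0, 'joint_pos': array([ 6.10561301e+01,  7.51631251e+00,  8.53280223e+01,  5.53693872e-04,
        8.72610960e+01, -4.89495678e+00]), 'qd': array([-0.0045217 , -0.10613833,  0.02102718, -0.00945169,  0.0791704 ,
       -0.01022177]), 'joint_efforts': array([ 1.17314544e-04, -5.69402683e+01, -5.00551951e+01, -3.16190408e-04,
        1.52467604e-02, -1.87317340e-05]), 'tool_pos': array([244.23440876, 547.43328028, 220.44393204]), 'tcp_rot': array([-1.79895001e+02, -9.54731849e-03,  1.55951051e+02]), 'ft_force': array([ 0.62455114, -0.50292481,  0.61928878]), 'wrist_torque': array([-0.00698672,  0.01231982,  0.03827649]), 'grip_force': 0.0, 'finger_gap': 85.46600473339836}
scene [1189.66956754 -518.35746833 1301.53918236]
brass [([556.0, -122.0, -3.0], 0.69), ([372.0, -15.0, 0.0], 0.69)]
black [([675.0, -7.0, 1.0], 0.83), ([583.0, 84.0, 77.0], 0.53)]
scale [([587.0, 82.0, 89.0], 0.71)]
stem_place [([584.0, 79.0, 89.0], 0.72), ([348.0, -464.0, 4.0], 0.34)]
brass_slot [([345.0, -38.0, 14.0], 0.82), ([588.0, -127.0, 16.0], 0.64)]
brass_lug [([434.0, 27.0, 5.0], 0.8), ([486.
[... 607 characters left out ...]
 2.0], 0.75), ([554.0, -123.0, -6.0], 0.66)]
black [([674.0, -3.0, -1.0], 0.58), ([460.0, 571.0, 6.0], 0.57), ([582.0, 87.0, 79.0], 0.54)]
scale []
stem_place [([578.0, 85.0, 84.0], 0.64)]
brass_slot [([355.0, -34.0, 17.0], 0.72), ([587.0, -122.0, 10.0], 0.48)]
brass_lug [([484.0, -115.0, 6.0], 0.69), ([434.0, 23.0, 7.0], 0.68)]
black_slot [([548.0, 87.0, 94.0], 0.52), ([681.0, 27.0, 15.0], 0.45)]
black_top [([582.0, 86.0, 90.0], 0.68), ([675.0, -5.0, 14.0], 0.44)]
beam_tip [([578.0, 88.0, 289.0], 0.57)]
blue [([590.0, -297.0, 4.0], 0.6)]
mug [([331.0, 322.0, -1.0], 0.86)]
sauce [([459.0, 567.0, 4.0], 0.57)]
scraper []
pin [([453.0, -575.0, -2.0], 0.94)]
cutter [([356.0, -265.0, 5.0], 0.74)]
```

View pics/scene.png

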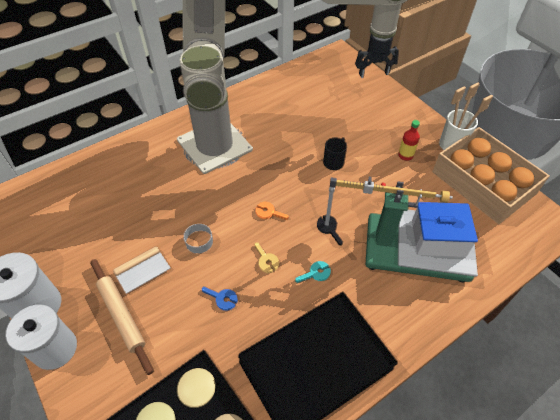

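View pics/side.png

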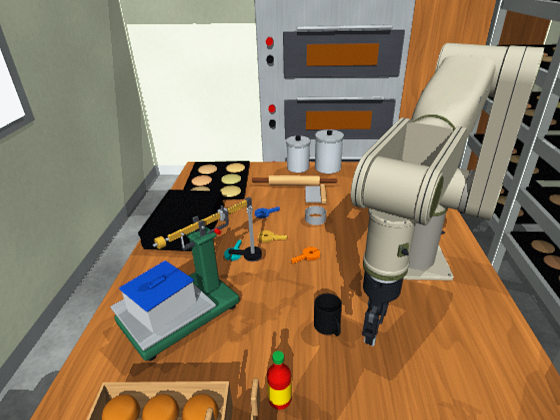

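The brass-shaped candidates in the scene view are orange (265,211), yellow-gold (267,260) and teal (320,271). Blue (225,299) is the listed bystander. The yellow-gold one fits "brass", so I'll confirm it in a crop. The black weight meant is the one on the hanger, at (327,226).

```bash
python3 - <<'E'
from h import *
p=snapshot("scene");q=snapshot("side")
save(p,"a.png",(235,170,475,290),3.3)
a=p["image"][195:290,235:365,::-1];b=q["image"][195:275,215:325,::-1]
a=cv2.resize(a,(800,585),interpolation=cv2.INTER_CUBIC)
cv2.imwrite("pics/a.png",a)
c=q["image"][180:360,100:330,::-1];cv2.imwrite("pics/b.png",cv2.resize(c,None,fx=3.3,fy=3.3,interpolation=cv2.INTER_CUBIC))
E
```

```text
(no output)
```

View pics/a.png

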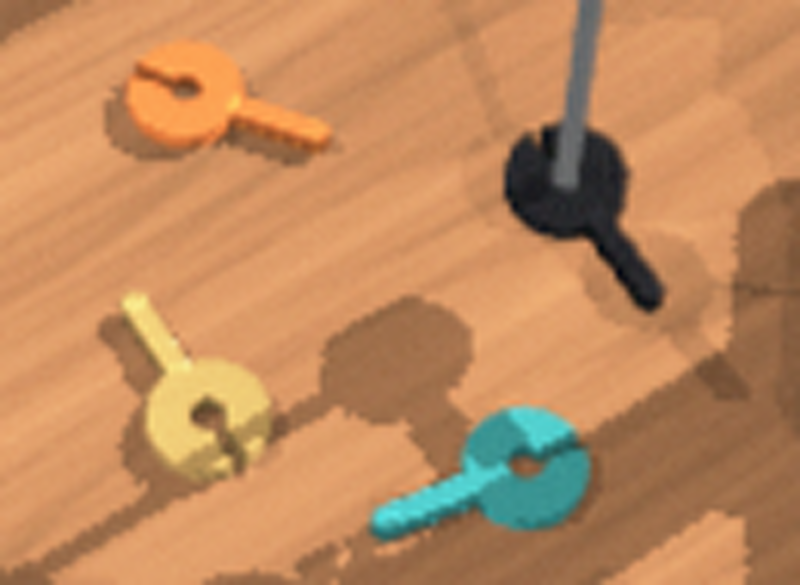

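View pics/b.png

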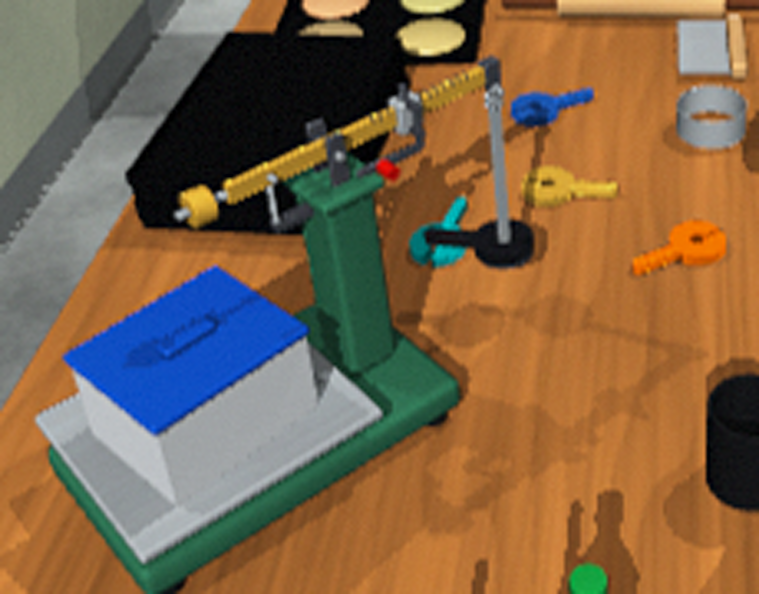

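The crop confirms brass as the yellow-gold weight: disc at scene (269,263), lug towards the upper left ending at (257,244). The orange and teal ones are look-alikes. The black weight on the stem has its slot up-left and its lug ending at (341,243). Next I'll measure poses from both views.

```bash
python3 - <<'E'
from h import *
P={n:snapshot(n) for n in["scene","side"]}
def pick(p,q,X):
    u=proj(p,X);best=None
    for r in trace(p,q):
        ys,xs=np.nonzero(r["pixels"]);d=np.hypot(xs.mean()-u[0],ys.mean()-u[1])
        if best is None or d<best[0]: best=(d,r["pixels"],r["conf"])
    return best
from scipy.optimize import least_squares
from scipy.ndimage import distance_transform_edt as edt
def outline(x,y,a):
    t=np.radians(np.arange(-180,180,4));t=t[abs(abs(t)-np.pi)>0.24]
    d=[(32*np.cos(k),32*np.sin(k)) for k in t if abs(k)>.15]
    l=[(-k,s*7) for k in range(32,87,4) for s in(-1,1)]+[(-86,k) for k in(-5,0,5)]
    q=np.array(d+l);c,s=np.cos(a),np.sin(a)
    return np.c_[x+c*q[:,0]-s*q[:,1],y+s*q[:,0]+c*q[:,1]]
def fit(name,X,z0,a0):
  for ns in (["scene"],["side"],["scene","side"]):
    D=[]
    for n in ns:
        b=pick(P[n],name,X)
        m=b[1].astype(np.uint8);D.append((P[n],m)); 
        if len(ns)==1: print(n,name,"d",round(b[0],1),"conf",b[2],m.sum())
    # silhouette IoU-type cost by polygon raster (soft)
    def f(v):
        x,y,a=v[:3];z=v[3] if len(v)>3 else z0
        c=0
        for p,m in D:
            S=8;img=np.zeros((420,560),np.uint8)
            for zz in(z,z-14):
                big=[]
                t=np.radians(np.arange(0,360,6));
                for poly in ([(32*np.cos(k),32*np.sin(k)) for k in t],[(-20,-7),(-20,7),(-86,7),(-86,-7)]):
                    q=np.array(poly);q=np.c_[x+np.cos(a)*q[:,0]-np.sin(a)*q[:,1],y+np.sin(a)*q[:,0]+np.cos(a)*q[:,1]]
                    w=np.array([proj(p,[*k,zz]) for k in q])
                    cv2.fillPoly(img,[np.round(w*16).astype(np.int32)],255,cv2.LINE_AA,4)
            g=cv2.GaussianBlur(img/255.,(0,0),1);h=cv2.GaussianBlur(m.astype(float),(0,0),1)
            c+=((g-h)**2).sum()
        return c
    from scipy.optimize import minimize
    v0=[X[0],X[1],a0]+([z0] if len(ns)==2 else [])
    k=len(v0);sim=np.array([v0]+[[v0[j]+(0.12 if j==2 else 5)*(j==i) for j in range(k)] for i in range(k)])
    r=minimize(f,v0,method="Nelder-Mead",options=dict(initial_simplex=sim,xatol=.02,fatol=.05,maxiter=250))
    print(ns,np.round(r.x,2),"yaw",np.degrees(r.x[2]).round(1),"cost",round(r.fun,1))
fit("brass",[556,-122,0],14,0.0)
fit("black",[583,85,76],90,2.9)
# beam direction: gold pixels at beam height
for n in P:
    p=P[n];im=cv2.cvtColor(p["image"],cv2.COLOR_RGB2HSV)
    u0=np.array(proj(p,[583,86,290]))
    print(n,"tip px",u0,"stem place px",proj(p,[583,86,90]))
    g=((im[:,:,0]>18)&(im[:,:,0]<30)&(im[:,:,1]>140)&(im[:,:,2]>90))
    box=np.zeros_like(g); 
    if n=="scene": box[180:200,338:440]=1
    else: box[203:240,170:245]=1
    ys,xs=np.nonzero(g&box)
    vx,vy,x0,y0=cv2.fitLine(np.c_[xs,ys].astype(np.float32),cv2.DIST_HUBER,0,.01,.01).ravel()
    A=atz(p,(x0-30*vx,y0-30*vy),290);B=atz(p,(x0+30*vx,y0+30*vy),290)
    print(n,len(xs),"beam line",A[:2],B[:2],np.degrees(np.arctan2(*(B-A)[1::-1])))
E
```

```text
scene brass d 52.6 conf 0.72 319
['scene'] [ 555.93 -117.08    0.  ] yaw 0.1 cost 668.7
side brass d 4.2 conf 0.54 240
['side'] [ 5.5695e+02 -1.2367e+02  1.0000e-02] yaw 0.5 cost 6.2
['scene', 'side'] [ 5.5459e+02 -1.2058e+02 -6.0000e-02  1.6590e+01] yaw -3.6 cost 676.6
scene black d 2.2 conf 0.81 341
['scene'] [582.64  81.19   3.07] yaw 175.7 cost 52.4
side black d 4.9 conf 0.73 254
['side'] [581.59  85.09   3.  ] yaw 172.1 cost 40.1
['scene', 'side'] [580.72  82.33   3.07  87.62] yaw 175.9 cost 95.6
scene tip px [333.60029653 181.92920285] stem place px (np.float64(327.73556494917875), np.float64(222.4736315010844))
scene 6 beam line [597.3696305   94.90986677] [714.05231788 212.55912675] 45.23633233691654
side tip px [247.70181708 201.67231625] stem place px (np.float64(251.59581055731553), np.float64(251.44966520041135))
side 414 beam line [760.92078891 267.91465069] [627.6327989  131.60679093] -134.35822990117634
```

```bash
T='[0,-2.045,-2.134,0,0,0,0]'; 
python3 -m handwheel '[[0,-2.05,-2.13,0,0,0,0],[0,-2.05,-2.13,0,0,0,0],[0,-2.05,-2.13,0,0,0,0],[0,-2.05,-2.13,0,0,0,0],[0,-2.05,-2.13,0,0,0,0],[0,-2.05,-2.13,0,0,0,0],[0,-2.05,-2.13,0,0,0,0],[0,-2.05,-2.13,0,0,0,0],[0,-2.05,-2.13,0,0,0,0],[0,-2.05,-2.13,0,0,0,0],[0,-2.05,-2.13,0,0,0,0],[0,-2.05,-2.13,0,0,0,0]]' 40
python3 -m handwheel '[[0,-2.05,-2.13,0,0,0,0],[0,-2.05,-2.13,0,0,0,0],[0,-2.05,-2.13,0,0,0,0],[0,-2.05,-2.13,0,0,0,0],[0,-2.05,-2.13,0,0,0,0],[0,-2.05,-2.13,0,0,0,0],[0,-2.05,-2.13,0,0,0,0],[0,-2.05,-2.13,0,0,0,0],[0,-2.05,-2.13,0,0,0,0],[0,-2.05,-2.13,0,0,0,0],[0,-2.05,-2.13,0,0,0,0],[0,-2.05,-2.13,0,0,0,0]]'
python3 -m handwheel '[[0,0,0,0.3,0,0,0.114],[0,0,0,0.3,0,0,0.114],[0,0,0,0.3,0,0,0.114],[0,0,0,0.3,0,0,0.114],[0,0,0,0.3,0,0,0.114],[0,0,0,0.3,0,0,0.114],[0,0,0,0.3,0,0,0.114],[0,0,0,0.3,0,0,0.114],[0,0,0,0.3,0,0,0.114],[0,0,0,0.3,0,0,0.114],[0,0,0,0.3,0,0,0.114],[0,0,0,0.3,0,0,0.114]]'
python3 -m handwheel '[[0,0,0,0.3,0,0,0.113],[0,0,0,0.3,0,0,0.113],[0,0,0,0.3,0,0,0.113],[0,0,0,0.3,0,0,0.113],[0,0,0,0.3,0,0,0.113],[0,0,0,0.3,0,0,0.113],[0,0,0,0.3,0,0,0.113],[0,0,0,0.3,0,0,0.113],[0,0,0,0.3,0,0,0.113],[0,0,0,0.3,0,0,0.113],[0,0,0,0.3,0,0,0.113],[0,0,0,0.3,0,0,0.113]]'
python3 - <<'E'
from h import *
s=sense();print(s["tool_pos"],s["tcp_rot"],s["joint_pos"],s["finger_gap"])
p=snapshot("wrist");save(p,"w1.png",None,1.4)
for q in["brass","brass_lug","brass_slot"]:
    print(q,[(np.round(r["location"],1).tolist(),round(r["conf"],2)) for r in place_of(p,q)][:4])
E
```

```text
time: 3.2
tool_pos: [365.3, 212.9, 221.7]
tcp_rot: [180.0, 0.0, 156.0]
ft_force: [0.6, -0.5, -0.6]
finger_gap: 42.6
grip_force: 0.0
time: 4.2
tool_pos: [485.8, -121.0, 221.7]
tcp_rot: [180.0, 0.0, 155.9]
ft_force: [-0.5, 0.1, -0.6]
finger_gap: 42.5
grip_force: 0.0
time: 5.2
tool_pos: [485.5, -119.4, 185.5]
tcp_rot: [180.0, 0.0, 77.2]
ft_force: [-0.2, -1.0, 0.8]
finger_gap: 43.0
grip_force: 0.0
time: 6.2
tool_pos: [485.5, -119.4, 149.4]
tcp_rot: [180.0, -0.0, -0.4]
ft_force: [-0.1, -0.8, -0.5]
finger_gap: 42.7
grip_force: 0.0
[ 485.4790162  -119.43744826  149.42783136] [ 1.79997881e+02 -1.00406103e-02 -4.47767730e-01] [-1.97003147e+01 -5.54096457e+00  1.06044177e+02  1.33260078e-03
  7.94866094e+01  7.07472102e+01] 42.698663098990636
brass [([553.3, -126.1, 2.1], 0.8), ([378.0, -17.0, -1.6], 0.71)]
brass_lug [([434.1, 25.8, 5.5], 0.74), ([488.0, -114.9, 10.2], 0.69)]
brass_slot [([589.7, -125.4, 13.4], 0.79)]
```

View pics/w1.png

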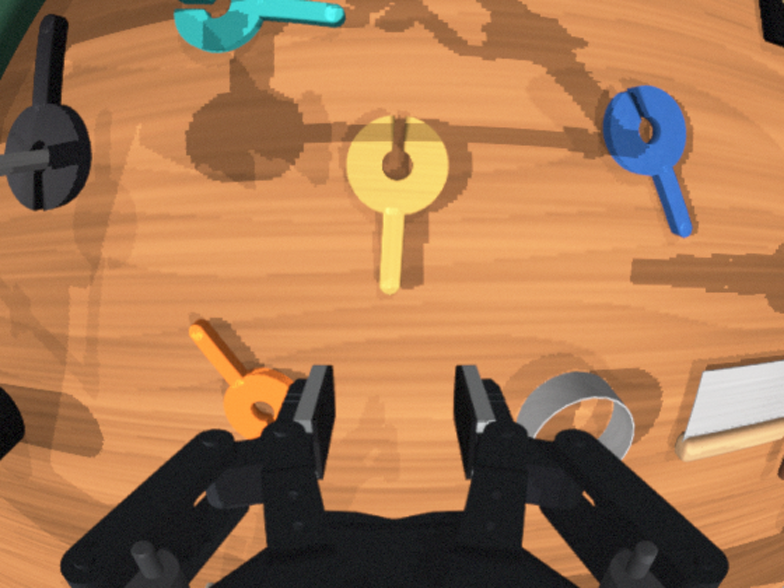

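The wrist view at 1.4x shows brass ahead of the fingers: disc (397,163), hole (397,163), lug end (390,292), slot mouth (400,118).

```bash
python3 - <<'E'
from h import *
p=snapshot("wrist")
im=cv2.cvtColor(p["image"],cv2.COLOR_RGB2HSV)
g=((im[:,:,0]>22)&(im[:,:,0]<33)&(im[:,:,1]>80)&(im[:,:,2]>70)).astype(np.uint8)
n,l,st,c=cv2.connectedComponentsWithStats(g)
k=1+np.argmax([ st[i,4] if abs(c[i][0]-284)<30 and abs(c[i][1]-130)<40 else 0 for i in range(1,n)])
ys,xs=np.nonzero(l==k)
W=np.array([atz(p,u,14,True)[:2] for u in zip(xs,ys)])
print(len(xs),W.min(0),W.max(0))
lug=W[W[:,0]<515]; a,b=np.polyfit(lug[:,0],lug[:,1],1);print("lug ends",lug[:,0].min(),"slope deg",np.degrees(np.arctan(a)),"y at 484",a*484+b,"width",np.ptp(lug[:,1]))
d=W[W[:,0]>528];(cx,cy),r=cv2.minEnclosingCircle(d.astype(np.float32));print("disc",cx,cy,r)
h=[proj(p,[485+i,-119,7],True) for i in(0,)];print(h)
E
```

```text
1208 [ 473.36119962 -144.18926371] [538.28521972 -97.42028556]
lug ends 473.3611996174775 slope deg -2.9665059426139613 y at 484 -115.34565286033109 width 12.798721993651611
disc 537.4722290039062 -120.80477905273438 23.398717880249023
[(np.float64(282.2935746097968), np.float64(192.91184004947354))]
```

```bash

python3 -m handwheel '[[0,0,-0.4,0.5,0,0,0.045],[0,0,0,1.2,0,0,0],[0,0,0,1.6,0,0,0],[0,0,0,1.6,0,0,0],[0,0,0,1.6,0,0,0],[0,0,0,1.6,0,0,0],[0,0,0,1.2,0,0,0],[0,0,0,1.0,0,0,0],[0,0,0,0,0,0,0]]'
python3 - <<'E'
from h import *
s=sense();print(s["tool_pos"],s["tcp_rot"])
p=snapshot("wrist");save(p,"w2.png",None,1.4)
E
```

```text
time: 7.2
tool_pos: [483.7, -114.9, 43.9]
tcp_rot: [-179.9, 0.2, -2.6]
ft_force: [-1.5, -0.7, -0.6]
finger_gap: 42.9
grip_force: 0.0
[ 483.7053453  -114.87698927   43.87027779] [-179.93685157    0.21576209   -2.63253289]
```

View pics/w2.png

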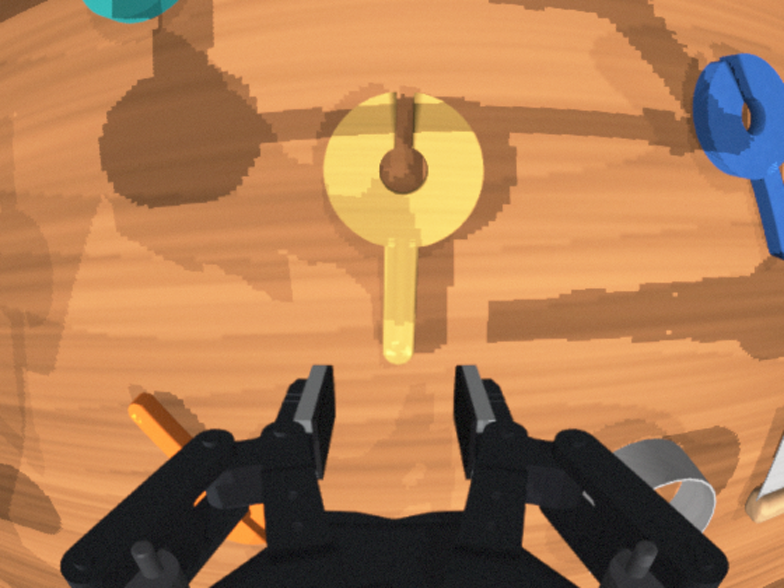

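The lug now ends at (398,362) at 1.4x. It lies between the finger lines and a little ahead of them in the picture.

```bash
python3 - <<'E'
from h import *
p=snapshot("wrist");s=sense();print(s["tool_pos"])
for n,u in dict(end=(398,362),lugm=(400,300),hole=(403,171),mouth=(404,93),left=(323,170),right=(484,170)).items(): print(n,atz(p,(u[0]/1.4,u[1]/1.4),14,True).round(1))
E
```

```text
[ 485.32990923 -115.40510264   46.37185942]
end [ 472.2 -115.    14. ]
lugm [ 501.7 -117.1   14. ]
hole [ 555.9 -120.7   14. ]
mouth [ 587.2 -122.4   14. ]
left [558.1 -88.8  14. ]
right [ 555.4 -153.2   14. ]
```

```bash

python3 -m handwheel '[[0,0,0.08,0.6,0,0,0.01],[0,0,0,0.8,0,0,0],[0,0,0,0.7,0,0,0],[0,0,0,0.4,0,0,0],[0,0,0,0,0,0,0],[0,0,0,0,0,0,0]]' 60
python3 -m handwheel '[[-0.5,0,0,0,0,0,0],[-0.8,0,0,0,0,0,0],[-1,0,0,0,0,0,0],[-1,0,0,0,0,0,0],[-1,0,0,0,0,0,0],[-1,0,0,0,0,0,0]]' 60
```

```text
time: 7.8
tool_pos: [485.0, -116.1, 21.0]
tcp_rot: [-180.0, 0.1, -3.3]
ft_force: [-0.1, -0.6, -0.1]
finger_gap: 43.0
grip_force: 0.0
time: 8.3
tool_pos: [485.5, -116.3, 21.6]
tcp_rot: [180.0, -0.0, -3.3]
ft_force: [0.3, -0.0, 0.5]
finger_gap: 0.2
grip_force: 0.0
```

```bash
python3 - <<'E'
from h import *
p=snapshot("wrist");save(p,"w3.png",None,1.4)
print(sense())
E
```

```text
{'time': 8.35, 'joint_pos': array([-1.93513959e+01,  3.32542823e+00,  1.11756655e+02, -3.51636382e-05,
        6.49090991e+01,  7.39250102e+01]), 'qd': array([ 0.04747398,  0.07859863, -0.02021906,  0.03426499, -0.01869855,
        0.04407737]), 'joint_efforts': array([-6.30499198e-04, -4.63650584e+01, -4.33064067e+01, -8.89404168e-05,
       -1.34625796e-03, -5.96988025e-05]), 'tool_pos': array([ 485.48142265, -116.23665232,   21.59205939]), 'tcp_rot': array([ 1.79997528e+02, -8.46423803e-03, -3.27639097e+00]), 'ft_force': array([-1.05405707, -0.37836118, -0.17346694]), 'wrist_torque': array([-0.03762745, -0.00050724, -0.03084636]), 'grip_force': 0.0, 'finger_gap': -0.12403076404527984}
```

View pics/w3.png

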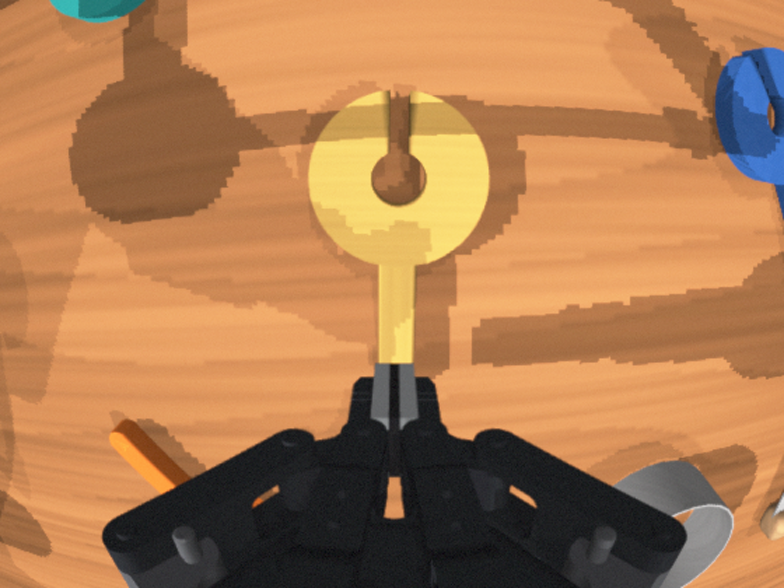

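The fingers shut without the lug between them: the pads at (395,370) hide the lug's end. I'll check whether they are above it or behind it.

```bash
python3 - <<'E'
from h import *
p=snapshot("wrist")
for z in (4.6,10,15,21.6): print(z,[tuple(np.array(proj(p,[485.5+dx,-116.3-0.057*dx,z],True))*1.4) for dx in (-11,0,11)])
for n,u in dict(hole=(399,180),near=(397,266),far=(400,92),left=(308,178),right=(490,178)).items(): print(n,atz(p,(u[0]/1.4,u[1]/1.4),14,True).round(1))
print(proj(p,[472,-115,14],True)[1]*1.4, -np.array(p["R"]).T@p["t"])
E
```

```text
4.6 [(np.float64(397.2316711170271), np.float64(374.91363564651346)), (np.float64(397.3143475862237), np.float64(351.4262111103131)), (np.float64(397.39406819734387), np.float64(326.70452153020904))]
10 [(np.float64(397.3272185210181), np.float64(381.227456899283)), (np.float64(397.41626100154843), np.float64(357.3018796557701)), (np.float64(397.50236452180894), np.float64(332.04955961071687))]
15 [(np.float64(397.41977036786807), np.float64(387.3621359592437)), (np.float64(397.51527776749674), np.float64(363.02671871239096)), (np.float64(397.60789681496624), np.float64(337.2714847859146))]
21.6 [(np.float64(397.5483484998734), np.float64(395.9158814663218)), (np.float64(397.6533369649416), np.float64(371.0357761531538)), (np.float64(397.75557142170527), np.float64(344.6009504441861))]
hole [ 555.1 -120.6   14. ]
near [ 524.2 -118.2   14. ]
far [ 585.9 -122.7   14. ]
left [558.1 -88.9  14. ]
right [ 554.6 -152.7   14. ]
391.491886594242 [ 567.06857603 -119.42707104  173.10597437]
```

```bash
python3 - <<'E'
from h import *
p=snapshot("wrist");s=sense();tp=s["tool_pos"]
# w2 geometry (gap 43): same camera-to-tool
L=ray(p,(332/1.4,366/1.4),True);R=ray(p,(456/1.4,366/1.4),True)
a=np.radians(s["tcp_rot"][2]);ty=np.array([np.sin(a),-np.cos(a),0]);tx=np.array([np.cos(a),np.sin(a),0])
k=42.8/abs((R[1]-L[1])@ty);X=L[0]+L[1]*k;Y=R[0]+R[1]*k
for v in(X,Y):print("pad front edge rel TCP: x,y,down",(v-tp)@tx,(v-tp)@ty,tp[2]-v[2])
q=snapshot("side");u=proj(q,tp);print(u)
save(q,"s2.png",(int(u[0])-50,int(u[1])-45,int(u[0])+50,int(u[1])+30),8)
E
```

```text
pad front edge rel TCP: x,y,down 8.667130932144996 -22.74159797705879 -12.699193270797188
pad front edge rel TCP: x,y,down 8.68163424843502 20.058402022941213 -12.7367218374008
(np.float64(283.14661905459883), np.float64(234.1038986904661))
```

View pics/s2.png

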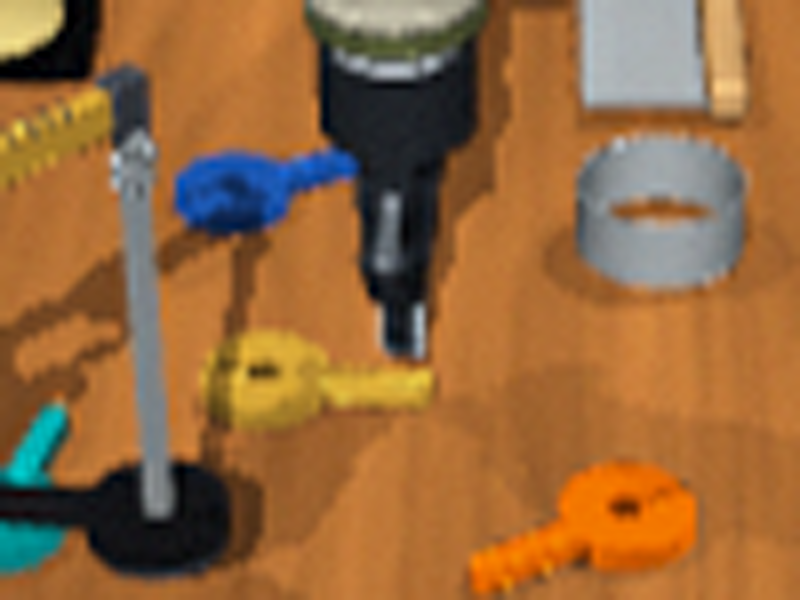

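The side view shows the shut fingertips at crop (405,355), above the lug, whose top is at crop (390,372). So the tips sit well short of the stated 17 mm. I'll reopen and go down by feel.

```bash

python3 -m handwheel '[[0,0,0,0,0,0,0],[0,0,0,0,0,0,0],[0,0,0,0,0,0,0],[0,0,0,0.5,0,0,0],[0,0,0,0.5,0,0,0],[0,0,0,0.3,0,0,0],[0,0,0,0,0,0,0]]' 60
python3 -m handwheel '[[0,0,0,0.2,0,0,0],[0,0,0,0,0,0,0]]'
```

```text
time: 9.08
tool_pos: [484.4, -115.9, 7.2]
tcp_rot: [-180.0, 0.1, -3.3]
ft_force: [-0.4, 0.5, -0.7]
finger_gap: 42.4
grip_force: 0.0
time: 9.25
tool_pos: [485.2, -116.1, 6.1]
tcp_rot: [-180.0, 0.0, -3.3]
ft_force: [0.6, -0.1, -0.8]
finger_gap: 42.9
grip_force: 0.0
```

```bash

for i in 1 2 3 4; do python3 -m handwheel '[[0,0,0,0.15,0,0,0],[0,0,0,0,0,0,0]]' | grep -E "tool_pos|force"; done
```

```text
tool_pos: [485.4, -116.2, 4.9]
ft_force: [-0.4, 0.7, 0.7]
grip_force: 0.0
tool_pos: [485.4, -116.2, 3.3]
ft_force: [-0.4, 0.2, -0.5]
grip_force: 0.0
tool_pos: [485.3, -116.2, 1.8]
ft_force: [-0.6, -0.5, 0.4]
grip_force: 0.0
tool_pos: [485.3, -116.2, 0.2]
ft_force: [-0.6, -0.4, 0.1]
grip_force: 0.0
```

```bash

for i in 1 2 3 4 5; do python3 -m handwheel '[[0,0,0,0.15,0,0,0],[0,0,0,0,0,0,0]]' | grep -E "tool_pos|ft_force"; done
```

```text
tool_pos: [485.3, -116.2, -1.3]
ft_force: [-0.0, 0.4, -0.4]
tool_pos: [485.3, -116.2, -2.8]
ft_force: [-0.4, 0.2, 0.0]
tool_pos: [485.2, -116.2, -4.3]
ft_force: [-0.1, -0.6, -0.1]
tool_pos: [485.3, -116.2, -5.8]
ft_force: [0.2, -0.1, -0.2]
tool_pos: [485.3, -116.2, -7.3]
ft_force: [0.2, 0.1, 0.4]
```

```bash

python3 -m handwheel '[[-0.3,0,0,0,0,0,0],[-0.45,0,0,0,0,0,0],[-0.6,0,0,0,0,0,0],[-0.6,0,0,0,0,0,0]]' 40
python3 -m handwheel '[[-0.8,0,0,0,0,0,0],[-0.8,0,0,0,0,0,0],[-0.8,0,0,0,0,0,0]]' 40
```

```text
time: 11.08
tool_pos: [485.5, -116.2, -6.9]
tcp_rot: [180.0, -0.0, -3.3]
ft_force: [0.3, 0.1, -0.5]
finger_gap: 16.9
grip_force: 0.0
time: 11.33
tool_pos: [485.7, -116.3, -6.8]
tcp_rot: [180.0, -0.0, -3.3]
ft_force: [-0.6, -0.8, 1.8]
finger_gap: 12.5
grip_force: 39.6
```

```bash

python3 -m handwheel '[[-0.5,0,0,0,0,0,0],[-0.5,0,0,0,0,0,0],[-0.5,0,0,0.15,0,0,0],[-0.5,0,0,0,0,0,0]]' 40| grep -E "tool_pos|force"
python3 -m handwheel '[[-0.5,0,0,0.15,0,0,0],[-0.5,0,0,0,0,0,0]]' | grep -E "tool_pos|force"
python3 -m handwheel '[[-0.8,0,0,0,0,0,0],[-0.8,0,0,0,0,0,0],[-0.9,0,0,0,0,0,0],[-0.9,0,0,0,0,0,0]]' 90
python3 -m handwheel '[[-1,0,0,-0.05,0,0,0],[-1,0,0,-0.2,0,0,0],[-1,0,0,-0.5,0,0,0],[-1,0,0,-0.7,0,0,0],[-1,0,0,-0.7,0,0,0],[-1,0,0,0,0,0,0],[-1,0,0,0,0,0,0]]' 90
python3 - <<'E'
from h import *
s=sense();print(s["tool_pos"],s["wrist_torque"],s["ft_force"])
p=snapshot("wrist");save(p,"w4.png",None,1.4)
E
```

```text
tool_pos: [485.2, -116.1, -8.9]
ft_force: [-0.7, 0.0, -0.4]
grip_force: 0.0
tool_pos: [485.5, -116.2, -9.7]
ft_force: [-3.4, 0.4, 7.4]
grip_force: 3.5
time: 12.17
tool_pos: [486.0, -116.4, -9.2]
tcp_rot: [180.0, -0.1, -3.3]
ft_force: [-3.1, 0.4, 7.7]
finger_gap: 11.7
grip_force: 90.1
time: 12.75
tool_pos: [486.0, -116.5, 12.3]
tcp_rot: [180.0, -0.1, -3.3]
ft_force: [-0.2, -0.3, -5.2]
finger_gap: 11.1
grip_force: 87.9
[ 486.04552241 -116.45747642   12.29620119] [ 0.02996095  0.29869724 -0.01157262] [-0.21439989 -0.28575842 -5.16234441]
```

View pics/w4.png

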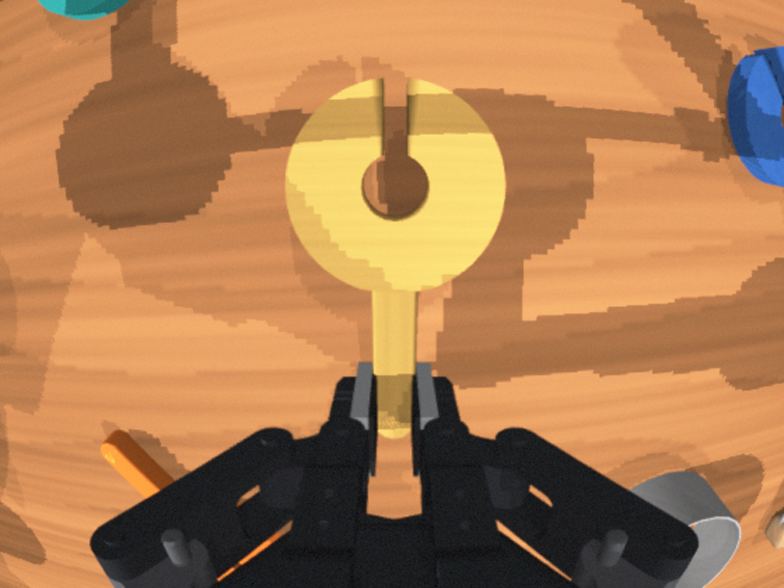

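Brass is held by the lug and level, with disc centre (395,187) and lug end (394,437) between the pads. Next: lift, shift to the staging point and turn to the scale's x.

```bash

python3 -m handwheel '[[-1,0,0,-0.6,0,0,0],[-1,0,0,-1.4,0,0,0],[-1,0,0,-1.7,0,0,0],[-1,0,0,-1.7,0,0,0],[-1,0,0,-1.7,0,0,0],[-1,0,0,-1.2,0,0,0],[-1,0,0,-0.5,0,0,0]]' 90 | grep -E "tool_pos|rot|force"
python3 -m handwheel '[[-1,0,-0.5,0,0,0,0],[-1,0,-1.1,0,0,0,0],[-1,-0.05,-1.5,0,0,0,0],[-1,-0.05,-1.8,0,0,0,0],[-1,-0.05,-1.8,0,0,0,0],[-1,-0.05,-1.8,0,0,0,0],[-1,0,-1.4,0,0,0,0],[-1,0,-0.7,0,0,0,0],[-1,0,-0.25,0,0,0,0]]' | grep -E "tool_pos|rot|force"
python3 -m handwheel '[[-1,0,0,0,0,0,-0.04],[-1,0,0,0,0,0,-0.08],[-1,0,0,0,0,0,-0.11],[-1,0,0,0,0,0,-0.11],[-1,0,0,0,0,0,-0.11],[-1,0,0,0,0,0,-0.11],[-1,0,0,0,0,0,-0.11],[-1,0,0,0,0,0,-0.1],[-1,0,0,0,0,0,-0.06],[-1,0,0,0,0,0,-0.022],[-1,0,0,0,0,0,0]]' | grep -E "tool_pos|rot|force"
python3 - <<'E'
from h import *
s=sense();tp=s["tool_pos"];print(tp,s["tcp_rot"],s["joint_pos"])
p=snapshot("wrist");save(p,"w5.png",None,1.4)
im=cv2.cvtColor(p["image"],cv2.COLOR_RGB2HSV)
g=((im[:,:,0]>22)&(im[:,:,0]<33)&(im[:,:,1]>110)&(im[:,:,2]>70)).astype(np.uint8)
n,l,st,c=cv2.connectedComponentsWithStats(g);k=1+np.argmax(st[1:,4])
ys,xs=np.nonzero(l==k);print(len(xs),xs.min(),xs.max(),ys.min(),ys.max())
a=np.radians(s["tcp_rot"][2]);tx=np.array([np.cos(a),np.sin(a)]);ty=np.array([np.sin(a),-np.cos(a)])
zt=tp[2]+9.3+14
W=np.array([atz(p,u,zt,True)[:2]-tp[:2] for u in zip(xs,ys)]);Q=np.c_[W@tx,W@ty]
print("tool frame ranges",Q.min(0),Q.max(0))
d=Q[Q[:,0]>60];(cx,cy),r=cv2.minEnclosingCircle(Q[Q[:,0]>45].astype(np.float32));print("disc",cx,cy,r)
# slot edges in tool frame: rows x in 88..100
for x0 in(86,90,94,98):
    y=np.sort(Q[abs(Q[:,0]-x0)<1][:,1]);gp=np.diff(y);i=gp.argmax();print(x0,y[i],y[i+1],(y[i]+y[i+1])/2)
lug=Q[(Q[:,0]>15)&(Q[:,0]<36)];print("lug",lug[:,1].min(),lug[:,1].max(),np.degrees(np.arctan(np.polyfit(lug[:,0],lug[:,1],1)[0])),lug[:,1].mean())
E
```

```text
tool_pos: [486.6, -116.6, 101.8]
tcp_rot: [180.0, -0.2, -3.3]
ft_force: [0.4, 0.2, -4.9]
grip_force: 88.0
tool_pos: [488.6, -6.0, 98.2]
tcp_rot: [-180.0, 0.1, -3.2]
ft_force: [0.2, 0.8, -3.8]
grip_force: 88.2
tool_pos: [489.3, -8.1, 99.0]
tcp_rot: [-180.0, 0.0, 45.5]
ft_force: [1.2, -0.4, -4.4]
grip_force: 88.2
[489.29483185  -8.11778065  98.98223156] [-1.79973015e+02  3.99301282e-02  4.55046344e+01] [-6.94440502e+00 -4.29702405e+00  1.10389280e+02 -1.58273876e-02
  7.39534743e+01  3.75553510e+01]
863 268 293 232 274
tool frame ranges [ 9.2901035  -7.39989448] [29.92233556  3.76628107]
disc 0.0 0.0 0.0Traceback (most recent call last):
  File "<stdin>", line 15, in <module>
ValueError: attempt to get argmax of an empty sequence
```

```bash
cat > meas.py <<'E'
from h import *
def brass(p,s):
    tp=s["tool_pos"];im=p["image"].astype(int);R,G,B=im[:,:,0],im[:,:,1],im[:,:,2]
    g=((G-B>0.28*R)&(G>0.80*R)).astype(np.uint8)
    g[300:]=0
    n,l,st,c=cv2.connectedComponentsWithStats(g);k=1+np.argmax(st[1:,4]);ys,xs=np.nonzero(l==k)
    a=np.radians(s["tcp_rot"][2]);tx=np.array([np.cos(a),np.sin(a)]);ty=np.array([np.sin(a),-np.cos(a)])
    zt=tp[2]+9.3+14
    W=np.array([atz(p,u,zt,True)[:2]-tp[:2] for u in zip(xs,ys)]);Q=np.c_[W@tx,W@ty]
    return Q,tx,ty,zt,(l==k)
E
python3 - <<'E'
from meas import *
s=sense();p=snapshot("wrist");Q,tx,ty,zt,m=brass(p,s)
print(p["image"][100,250],p["image"][130,230],p["image"][190,283],len(Q))
print("ranges",Q.min(0),Q.max(0))
if len(Q[Q[:,0]>45]):
    (cx,cy),r=cv2.minEnclosingCircle(Q[Q[:,0]>45].astype(np.float32));print("disc",cx,cy,r)
    for x0 in(86,90,94,98):
        y=np.sort(Q[abs(Q[:,0]-x0)<1][:,1]);gp=np.diff(y);i=gp.argmax();print(x0,y[i],y[i+1],(y[i]+y[i+1])/2)
    lug=Q[(Q[:,0]>15)&(Q[:,0]<36)];print("lug",lug[:,1].min(),lug[:,1].max(),np.degrees(np.arctan(np.polyfit(lug[:,0],lug[:,1],1)[0])),lug[:,1].mean())
ov=p["image"].copy();
cs,_=cv2.findContours(m.astype(np.uint8),cv2.RETR_LIST,cv2.CHAIN_APPROX_NONE);cv2.drawContours(ov,cs,-1,(255,0,0),1)
p["image"]=ov;save(p,"w6.png",None,1.4)
E
```

```text
[224 176  92] [225 177  92] [231 186  98] 1557
ranges [ 2.27784458 -8.25487914] [40.69639764  4.45970808]
```

View pics/w6.png

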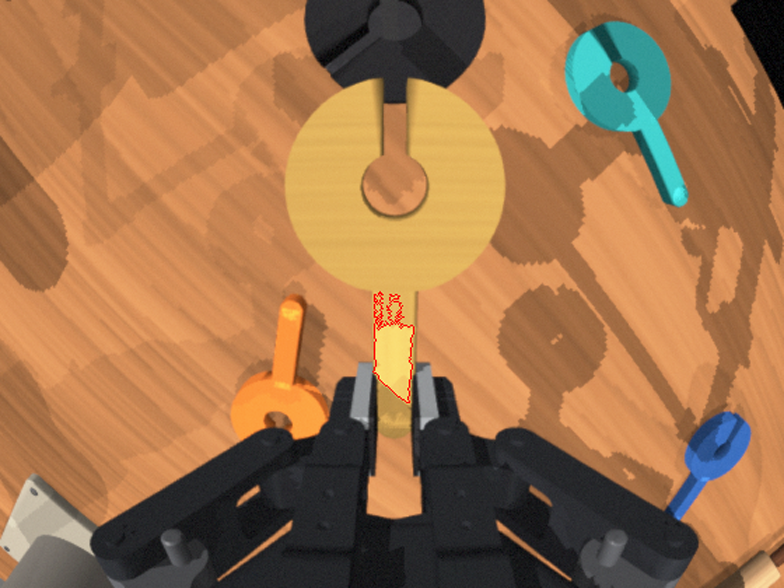

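This view at 1.4x shows the brass slot centred at col 395 (382–408) and its hole at (395,186). The black disc is ahead of it at (395,20), with the stem end just entering at the top edge. That was my last picture, so from here I check by numbers and feel.

```bash

python3 -m handwheel '[[-1,0,0,0.3,0,0,0],[-1,0,0,0.5,0,0,0],[-1,0,0,0.4,0,0,0],[-1,0.4,0,0,0,0,0],[-1,0.5,0,0,0,0,0],[-1,0.3,0,0,0,0,0],[-1,0,0,0,0,0,0],[-1,0,0,0,0,0,0]]' | grep -E "tool_pos|rot|force"
python3 - <<'E'
from h import *
s=sense();tp=s["tool_pos"];p=snapshot("wrist");im=p["image"].astype(int)
np.save("w.npy",p["image"])
for r in (0,4,8,12,16,20,26,34,42,50,58,64,70): print(r,"".join("#" if v.sum()<120 else ("w" if v.max()-v.min()<25 and v.sum()>200 else ("g" if v.max()-v.min()<25 else ("b" if v[0]-v[2]>60 and v[1]>0.75*v[0] else "o"))) for v in im[r,240:330]))
print(im[6,268:300].sum(1)//3)
print(im[64,268:300].sum(1)//3)
for d in(100,104,110,118,124): 
    a=np.radians(s["tcp_rot"][2]);X=tp+np.array([np.cos(a)*d,np.sin(a)*d,9.3+14]);print(d,proj(p,X,True),proj(p,X+[0,0,-14],True))
E
```

```text
tool_pos: [498.4, 1.0, 87.7]
tcp_rot: [180.0, -0.0, 45.6]
ft_force: [1.0, 0.1, -4.1]
grip_force: 88.2
0 gggggggggggggggggggggggggggggggggggggggggggggggggggggggggggggggggggggggggggggggggggggggggg
4 gggggggggggggggggggggggggggggggggggggggggggggggggggggggggggggggggggggggggggggggggggggggggg
8 gggggggggggggggggggggggggggggggggggggggggggggggggggggggggggggggggggggggggggggggggggggggggg
12 gggggggggggggggggggggggggggggggggggggggggggggg#######ggggggggggggggggggggggggggggggggggggg
16 gggggggggggggggggggggggggggg##gggggggggggggggg#############ggggggggggggggggggggggggggggggg
20 gggggggggggggggggggggggg######gggggggggggggggggggggggg########gggggggggggggggggggggggggggg
26 ggggggggggggggggggggg####ggggggggggggggggggggggggggggggggggg####gggggggggggggggggggggggggg
34 ggggggg#gggggggggg#g##ggggggggggggggggggggggggggggggggggggggggg#gggggggggggggggggggggggggg
42 gggggg#gg#############ggggggggggggggggggggggggggggggggggggggg####g#####ggggggggggggggggggg
50 ############gggggggggggggggg#ggggggggggggggggg#################################ggggggggggg
58 ##gggggggggggggggobbbbbbbbbbbbbbboggggggggggggg###gbbbbbbb
[... 404 characters left out ...]
1  52  73 100 123 127 131 141 149 154 159 164]
100 (np.float64(285.20519926894985), np.float64(61.3924426641681)) (np.float64(284.7915894459977), np.float64(65.57099896230042))
104 (np.float64(285.20786366422965), np.float64(51.46587901491142)) (np.float64(284.7948107991203), np.float64(56.58533410484799))
110 (np.float64(285.2071970985982), np.float64(36.76539710266164)) (np.float64(284.79621424130676), np.float64(43.2470925687403))
118 (np.float64(285.1979004115721), np.float64(17.600175321610067)) (np.float64(284.7918481975266), np.float64(25.787373296257357))
124 (np.float64(285.1849563520164), np.float64(3.6127815110364168)) (np.float64(284.7840869260231), np.float64(12.98317054212228))
```

```bash
python3 - <<'E'
import numpy as np
im=np.load("w.npy").astype(int).sum(2)//3
print("     "+"".join(str(c%10) for c in range(250,315)))
for r in range(0,58,3): print("%3d  "%r+"".join(chr(65+min(25,max(0,(v-10)//4))) for v in im[r,250:315]))
E
```

```text
01234567890123456789012345678901234567890123456789012345678901234
  0  IJJKJJIIJJIJIIJJJKMMMMNNMNMMMNNMNNMMMIJJJIJJJIIJIJIKJJIKJJKJIIJIK
  3  IJJJIJIJJKJKIIKIJJLMMMONNMMNMNMNNNNLMIHJJIJIJJJIJJJJJJJJIJJJJIJJJ
  6  IJJIIIJJJIIHKJIJJIKMNMNNNNMMNNMMNMLNKJJJKIJJJJJJKKIJIIJJJJJJJIJII
  9  IJJIIJJHJJJJJJIJJJKLMNNMMMNMMNMNMNNLKKIJIJIJJJJKKJJJJJJJKJKKJJJJI
 12  JJJJIJJJJJIKJJJJJJJLMMMNNMNMMMNNNMNMFDDDGGGHIJIJKKJJJJJJJJKIJKJJI
 15  IKIIJJIJKJJIKJKJIIHIKMMMMNMMNMNNMNMLEDCBDDEDFFFHJJJKKJKJIIJJIJIJJ
 18  JJJJKJJKJJJKJJJGFDCEKMMMMMNMNMNMNMLMMLLJIFEDCBDCEFIKIJKIJKJJIJJJI
 21  JIJKJJJKJKJJIGGEDBEHLMLMMMMMNNNMNNNMLLLMMLLMLIFBCDCFIIIJIKJIJJJJJ
 24  JJKJIIJKIJHGGEADILLMMMNMNMMMNNNMNMMMLLLLMMLLMMLKKFDCEGIJJJJJKIIJJ
 27  IIIIHJHGIJIGCDIMMMOONNNMMMMLMNMMNMMMLLMLLMLLMKLLLKICDGIJIJJJIKJIJ
 30  JIIIIIIIIHJEDJLLLMMLLMMMMMNMNNNNNLMLMLLMMLMMMLLLMLLJFCGJJJJIIHJJJ
 33  JJIIIHHIIIHEFKLMMMLLMLMMMMNMMNNMNLMMLMLMLMMMLMNLLLLLIFHIIIJIIIJJI
 36  JIIHIIIHFECEHLMLLMMMMMLMMMMNMLMONNKLLLMMMMLLMLLLMMLLIGGHIJIJJKIJH
 39  HIIHHCDAACABELLMMMMLMLMNMMLNMMMNMMNLLLMNLLMMNMMMLMMLJHGGFGHJJJKJJ
 42  GCBBAAACAACFJMLMMMLMLMLLMONNMMNNNMMLMMMMLMLMMLMLMKIGGGGHGGGHGHIIJ
 45  AABABACCHLMKLLKLMMKLLLLLMMNNMMMLMNNNKLLLLMMMLLKHHGEFGGHGFGGGGGGGH
 48  BBADIKKLLLLKLLMLLKKKGHIJLLLMLLKNMNKLKMKKKKJHGHGGGGFFGHGFGHFGGHFGG
 51  HKMLLLLKLMMLLMMIGHHIJIJIIJIIJJIJJJHIGGGHFFGHGGGFGHGHFGFHGFGFGHGGH
 54  LKLLLLLLLLLJHHIIIIJJIKKIJJJJIHIIJIIJIJGGGGGGGHGFGHGHFFGFGGHGGHFGF
 57  LLLKLMLJJNRVZZZZZZZZXVSOKIJIJHIJIJIIIHHGITYWSTUVWWXWSMJIHGHGGHFFF
```

```bash
cat > lat.py <<'E'
from h import *
def lat(D):
    s=sense();tp=s["tool_pos"];p=snapshot("wrist");im=p["image"].astype(float).sum(2)/3
    a=np.radians(s["tcp_rot"][2]);tx=np.array([np.cos(a),np.sin(a),0]);ty=np.array([np.sin(a),-np.cos(a),0])
    f=lambda u:ray(p,u,True)
    print(tp.round(1),s["tcp_rot"].round(2),s["ft_force"].round(1))
    for r in (64,72,80,88,96):
        v=im[r,255:310];thr=95;i=v.size//2
        l=i
        while v[l]<thr:l-=1
        R=i
        while v[R]<thr:R+=1
        l=l+(v[l]-thr)/(v[l]-v[l+1]);R=R-(v[R]-thr)/(v[R]-v[R-1])
        Y=[(atz(p,(255+c,r),tp[2]+23.3,True)-tp)@ty for c in(l,R)]
        print("slot row",r,(255+l,255+R),np.round(Y,2),"mid",np.round(np.mean(Y),2), "x",round((atz(p,(282,r),tp[2]+23.3,True)-tp)@tx,1))
    for r in range(0,19,3):
        v=cv2.GaussianBlur(im[max(0,r-1):r+2].mean(0)[None],(0,0),1)[0];g=np.gradient(v)
        l=255+g[255:276].argmax();R=280+g[280:300].argmin()
        Y=[]
        for c in(l,R):
            o,d=f((c,r));k=((tp-o)@tx+D)/(d@tx);X=o+k*d;Y.append((X-tp)@ty)
        print("stem row",r,l,R,np.round(Y,2),np.round(np.mean(Y),2),"z",round(X[2],1))
E
python3 -c "
from lat import *
lat(114)"
```

```text
[498.2   0.9  87.7] [179.99  -0.    45.56] [-0.2 -0.3 -4.8]
slot row 64 (np.float64(271.7142857142857), np.float64(290.64935064935065)) [-5.18  2.09] mid -1.54 x 99.0
slot row 72 (np.float64(272.231884057971), np.float64(290.6814159292035)) [-4.98  2.11] mid -1.44 x 95.8
slot row 80 (np.float64(272.3690476190476), np.float64(290.8299319727891)) [-4.94  2.17] mid -1.38 x 92.6
slot row 88 (np.float64(272.2952380952381), np.float64(290.9172932330827)) [-4.97  2.21] mid -1.38 x 89.4
slot row 96 (np.float64(272.39622641509436), np.float64(290.25)) [-4.94  1.96] mid -1.49 x 86.3
stem row 0 268 286 [-5.27 -0.2 ] -2.74 z 145.9
stem row 3 268 286 [-5.39 -0.16] -2.77 z 142.9
stem row 6 269 286 [-5.21 -0.12] -2.66 z 139.8
stem row 9 269 286 [-5.32 -0.07] -2.7 z 136.4
stem row 12 269 286 [-5.45 -0.02] -2.73 z 132.9
stem row 15 270 286 [-5.25  0.04] -2.61 z 129.1
stem row 18 270 291 [-5.38  1.81] -1.79 z 125.2
```

The stem is 1.25 mm off the slot line towards tool -y, and its front face is about 113 mm ahead of the TCP. I'll correct sideways, then advance gently.

```bash

python3 -m handwheel '[[-1,0,-0.12,0,0,0,0],[-1,0.2,0,0,0,0,0],[-1,0.3,0,0,0,0,0],[-1,0.2,0,0,0,0,0],[-1,0,0,0,0,0,0],[-1,0,0,0,0,0,0]]' | grep -E "tool_pos|ft_force"
python3 -c "
from lat import *
lat(106)" | grep -v slot
```

```text
tool_pos: [502.2, 6.8, 87.5]
ft_force: [-0.1, -0.4, -3.7]
[502.2   6.8  87.5] [-180.     -0.     45.55] [-0.1 -0.4 -3.7]
stem row 0 269 294 [-4.07  1.15] -1.46 z 169.8
stem row 3 270 293 [-3.93  1.02] -1.46 z 167.6
stem row 6 270 293 [-4.01  1.1 ] -1.45 z 165.3
stem row 9 270 293 [-4.09  1.19] -1.45 z 162.8
stem row 12 271 292 [-3.94  1.04] -1.45 z 160.2
stem row 15 271 292 [-4.02  1.13] -1.45 z 157.4
stem row 18 271 292 [-4.11  1.23] -1.44 z 154.4
```

```bash
python3 -c "
from lat import *
s=sense();print(s['wrist_torque'],s['ft_force'])"
for i in 1 2 3; do python3 -m handwheel '[[-1,0.2,0,0,0,0,0],[-1,0.2,0,0,0,0,0],[-1,0,0,0,0,0,0]]' | grep -E "tool_pos|ft_force"; done
```

```text
[-0.19698898  0.19299762 -0.01055875] [ 0.14899891  0.41148792 -4.07513535]
tool_pos: [505.2, 9.7, 87.6]
ft_force: [-0.5, 0.4, -5.1]
tool_pos: [508.0, 12.6, 87.5]
ft_force: [-0.3, -0.2, -3.8]
tool_pos: [510.8, 15.4, 87.6]
ft_force: [0.3, 0.3, -3.4]
```

```bash

for i in 1 2 3 4; do python3 -m handwheel '[[-1,0.2,0,0,0,0,0],[-1,0.2,0,0,0,0,0],[-1,0.2,0,0,0,0,0],[-1,0,0,0,0,0,0]]' | grep -E "tool_pos|ft_force"; done
python3 - <<'E'
from h import *
s=sense();p=snapshot("wrist");np.save("w.npy",p["image"]);print(s["tool_pos"],s["tcp_rot"],s["wrist_torque"])
im=p["image"].astype(int).sum(2)//3
for r in range(60,165,4): print("%3d  "%r+"".join(chr(65+min(25,max(0,(v-10)//8))) for v in im[r,245:325]))
E
```

```text
tool_pos: [515.0, 19.7, 87.6]
ft_force: [-0.1, 0.2, -4.6]
tool_pos: [519.2, 24.0, 87.5]
ft_force: [-0.2, -0.3, -4.3]
tool_pos: [523.4, 28.3, 87.6]
ft_force: [0.4, 0.1, -4.0]
tool_pos: [527.6, 32.6, 87.6]
ft_force: [-0.9, -0.3, -5.0]
[527.62642012  32.56597703  87.57722323] [ 1.79989673e+02 -1.69692926e-02  4.55469838e+01] [-0.19496011  0.11280377  0.01075362]
 60  SSSSSRRPPQTUUUUUUUUUTSRPOMLJHFEEFEDEEEEEEEEEFHMNOPQRSTUUUUUVVUUUTRMIGFFGIMPQQQQQ
 64  TUUUUUUUUUUUUUUUUUUUUSRQPNLKIFEEEEEEEEEEDEFDFIMNOPQRSTUUUUUUUUUVUUUUUUVUUTRLGFHM
 68  UUUUUUUUUUUUUUUUUUUUUTSQPNMLIFEEEEDEEEEEEEDDEHLOPQRSSTUUUUUUUUUUUUUUUUUUUUUUUUUU
 72  UUUUUUUUUUUUUUUUUUUUUUSRQONLIFEDDEEEDDDDDEEEEIMOPQRSTUUUUUUUUUUUUUUUUUUUUUUUUUUU
 76  UUUUUUUUUUUUUUUUUUUUUUTSQPNMIEDEDCCCCCCCCCDEEJMPQRSTTUUUUUUUUUUUUUUUUUUUUUUUUUUU
 80  UUUUUUUUUUUUUUUUUUUUUUTSRQOMIEBCCCCCCCCCCCCCCGLOQRSTUUUUUUUUUUUUUUUUUUUUUUUUUUUU
 84  UUUUUUUUUUUUUUUUUUUUUUTTRQPMIEDCCCCCCCCCCCCDCELPRSTTUUUUUUUUUUUUUUUUUUUUUUUUUUUU
 88  TTUTTTUTTTTTTTTTTTTTUTTTSQPLHECCCCCCCBCCCCCCCFLOQSSTTTTTTTUTTTUTUUTTUUUTTUTUUTTU
 92  UUUUUUUUUUUUUUUUUUUUUUUUTSQNIECCBCCCCBCCBCCCC
[... 883 characters left out ...]
TTUUUUUUUUUU
136  SSSSSSSSSSSSRLHGGFFFFGFFFFFFFEEFFFFFFFFFFFGFFFFFFECCABABCCCGIKMNNNNNNNOQTUUUUUUU
140  SSSSSSSSSSSSRNJHGFFGFFFFECABBBBAACBBBABBABABBBBBBCBCBCBBCDGIKMNONNNNNNOONNOQTUUU
144  SSSSSSSSSSSSSSRNJIGECCBACBCCCCBCBBCBBCBBCCCBCBBBBBCBBCCEGIKMNNNNNNNNNMNNNNNNNNPT
148  SSSSSSSSSSSSSSSSSOLJIHFDDCCBCCCCCCABCBBCCBBCCBABBCCEFHIJLMNNNNNNNNNNONNNNNNNNNNN
152  SSSSSSSSSTTSSSSSTTUUTSPNKJIHGFEDCCCBCBBCCCDDEFGHHIJKLMNNNNNNNNNNNNNNNNNNNNNNNNNN
156  SSSSSTUUUUUTUUUUUUUUUUUUUUTTSRRQQPOOOOOOPPPQPMMMNNNNNNNNNNNNNNNNNNNNNNNNNNONONNN
160  TTTUTTUTTTUTUUTTTUUTTUUTUTUTTUUUUUUUUUUUUUUUUUTRONNNNNNNNNNNNNNNNNNNNNNNNNNNNNNN
164  UUUUUTUUUUUUUUUUUUUUUUUUUUUUUUUUUUUUUUUUUUUUUUUUUUUSONNNNNONONNNNNNONNNNNNNNNNNN
```

```bash
python3 - <<'E'
from h import *
s=sense();tp=s["tool_pos"];p=snapshot("wrist")
a=np.radians(s["tcp_rot"][2]);tx=np.array([np.cos(a),np.sin(a),0]);ty=np.array([np.sin(a),-np.cos(a),0])
for n,u in dict(far=(395,77),near=(395,291.5),left=(285,186),right=(505.5,186),holenear=(395,217),holeL=(361,186),holeR=(428.5,186),lugend=(394,438)).items():
    X=atz(p,(u[0]/1.4,u[1]/1.4),tp[2]+23.3,True)-tp;print(n,(X@tx).round(1),(X@ty).round(1))
E
```

```text
far 102.6 -1.2
near 40.6 -1.1
left 72.3 -32.5
right 72.3 30.4
holenear 62.9 -1.1
holeL 71.8 -10.7
holeR 71.8 8.2
lugend -12.7 -1.4
```

```bash

python3 -m handwheel '[[-1,0.15,0,0,0,0,0],[-1,0.2,0,0,0,0,0],[-1,0,0,0,0,0,0]]' | grep -E "tool_pos|ft_force"
python3 - <<'E'
from h import *
s=sense();tp=s["tool_pos"];p=snapshot("wrist")
T=Ro.from_euler("xyz",s["tcp_rot"],degrees=True).as_matrix()
R=np.array(p["R"]);t=np.array(p["t"])
Rc=R@T; tc=R@tp+t    # cam = Rc*Xtool+tc
def at(pos,rpy):
    T2=Ro.from_euler("xyz",rpy,degrees=True).as_matrix();R2=Rc@T2.T
    return dict(intrinsics=p["intrinsics"],R=R2,t=tc-R2@np.array(pos))
w1=at([485.48,-119.44,149.43],[180,0,-.45]); w6=at([489.3,-8.12,98.98],[180,0,45.5])
f=lambda q,u:atz(q,(u[0]/1.4,u[1]/1.4),90,True)[:2]
# w1: refine from image: dark mask of black
im=cv2.imread("pics/w1.png");print(im.shape)
m=(im.max(2)<75).astype(np.uint8);m[:,140:]=0;m[250:]=0
P=np.array([f(w1,(x,y)) for y,x in zip(*np.nonzero(m))])
print(P.min(0),P.max(0))
for n,u in dict(lugend=(52,17),lugmid=(49,70),slotm=(38,208),L=(6,160),Rr=(91,150)).items(): print(n,f(w1,u).round(1))
b=P[(P[:,0]>622)];print("lug pts",len(b));
if len(b)>20: k=np.polyfit(b[:,0],b[:,1],1);print("lug angle",np.degrees(np.arctan(k[0])),"y at 583",np.polyval(k,583))
# w6 slot dark lines
im=cv2.imread("pics/w6.png").astype(int).sum(2)//3
for r in range(10,84,5): print("%3d "%r+"".join(chr(65+min(25,max(0,(v-10)//4))) for v in im[r,305:395]))
E
```

```text
tool_pos: [530.0, 35.0, 87.6]
ft_force: [-0.6, 0.7, -4.3]
(588, 784, 3)
[550.77936664  42.96491236] [686.03408933 120.62241306]
lugend [662.6  72. ]
lugmid [630.5  72.8]
slotm [552.   88.9]
L [584.3 114.4]
Rr [579.5  42.3]
lug pts 3638
lug angle 32.046231084130156 y at 583 43.47874285357119
 10 SJIIJJJIJJIJJHIIIJJIJJIIJJJJIJJJJIHIJJJJJJJJIIJKJIIJIIIHJJJIHHHEBACDGKLLLMMMNMMNNMLMLMMMLL
 15 PJJJJJJJJIIIIJJJJIIIJJJIJJIJIJJJIIJJJJJJJJJJIIHHHIIIJIIIIHIJIHFDFIKLLLMMMMMNNMMMMMMNNMMMMM
 20 LIIIJJIJJJHIKJJJJHHIJIJJIIIJIIIHHIIIIIIHIIIIIHHIHIIIHIJJJIIIIGEHKLLLLLLLLLLMNNMMMMMMMMMLMM
 25 PJJJJJIIJJJJJJIIIIIIIIIIHHIHIIIIIIIIHHHIIIHHIIIIIIHIIHHGFDCBABDHKLLLLLLLLLLLLLMMMMMMLMMMMM
 30 TKJKJIIJJJJJIHIIHHIIIIHHHHHHIIIHHHHIIIIHHIIHHHHHGGECAAAAAABAAABDIMMLLLLMMMMLLMMMMMMLMMLMMM
 35 ZUKIIIHHIIIHHHIIIIIIHHHIIIIIHHHHIIIIHGGGHGEDCBBCBAACAAABAACEHKLLLMLLLLLLLLMLLLMMMMMMMNNNMM
 40 ZZWMHHIIHHJHGHHIIHIIHIIHIIHHHHHHGFGFDDCBAABBAAABBABDDEHLLLLLLLKKKLLMMKJIHHHIJJJIJJJKKKJLLL
 45 ZZZZVMJIHHIIHGHIHHHHHHGFGGFEEDDDCCCCCCABBAAABBFJKLLLLLLLMLKKLLLKIHGHIJIIJIIIIJJIHIJIKJIJJJ
 50 ZZZZZZRKGHHIIIGGGGFEDEECCDCABBABBBBAABCCEIKMLKLMLLLLLLLMKIGGHIHIIIIJIIIJJJJJJJIIJIIJIIIIJI
 55 ZZZZZZZZVPJFEFEDCDCBBBAAAAABBAAABFHJKKLMLKLLLLLKLKJHGGHHHHHIIIIJJJIJJIJIHIJJIIIIIIIIJIIJII
 60 ZZZZZZZZZZZTKEBAAAAAAAABAABFHJKLMMKLLLKLMNMLIHGGGGHIHHIIIIIHIIJJJIJJJJJJJJJIIIIJHIIIIIIJJJ
 65 ZZZZZZZZZZZZZZYSLHDBDHLONMLLMMMMLKLLMLJHGGFGHHHIHIIIJIIIJJIIIIIIHHIIIHHIJJJIIIIIIJJJJJJIII
 70 ZZZZZZZZZZZZZZZZZZZZZVQMMMNMOOMLJGFGGFGHHHHHHIJKJIIIIJJIIIIIIIJIJKIJJIIJIIIIJIIIIJJJIIIIIH
 75 ZZZZZZZZZZZZZZZZZZZZZZZZZSIFEFGFGHHIHGHIJIIIIIJJJIIIJIIIIIHJJIIIIHIHHIIJJJIIJIJJJIIJIIIJJI
 80 ZZZZZZZZZZZZZZZZZZZZZZZZZZZZWQLIHHIIHHIIIIIIIIIIIIIIHIJJKMPSUZZZZZZZZZZZYXVSQOLJIIIJIHHIJI
```

```bash
python3 - <<'E'
from h import *
s=sense();tp=s["tool_pos"];p=snapshot("wrist")
T=Ro.from_euler("xyz",s["tcp_rot"],degrees=True).as_matrix()
R=np.array(p["R"]);t=np.array(p["t"]);Rc=R@T; tc=R@tp+t
def at(pos,rpy):
    T2=Ro.from_euler("xyz",rpy,degrees=True).as_matrix();R2=Rc@T2.T
    return dict(intrinsics=p["intrinsics"],R=R2,t=tc-R2@np.array(pos))
w6=at([489.3,-8.12,98.98],[180,0,45.5]);w1=at([485.48,-119.44,149.43],[180,0,-.45])
f=lambda q,u:atz(q,(u[0]/1.4,u[1]/1.4),90,True)[:2]
for L in ([(50,362),(55,355.5),(60,349),(65,343.5),(70,337.5)],[(30,355),(35,348),(40,341),(45,333),(50,325.5),(55,318)]):
    W=np.array([f(w6,(c,r)) for r,c in L]);k=np.polyfit(W[:,0],W[:,1],1);print(W.round(1).tolist(),"yaw",180+np.degrees(np.arctan(k[0])))
im=cv2.imread("pics/w1.png").astype(int).max(2)
# lug edges in w1 per row
for r in range(25,100,12):
    v=im[r];d=np.nonzero(v[20:90]<95)[0]+20;a,b=f(w1,(d.min(),r)),f(w1,(d.max(),r));print(r,d.min(),d.max(),((a+b)/2).round(1))
E
```

```text
[[562.8, 84.4], [559.9, 84.7], [557.1, 85.0], [554.5, 85.1], [551.8, 85.3]] yaw 175.3641589690582
[[566.3, 91.5], [563.3, 91.9], [560.4, 92.3], [557.2, 93.1], [554.1, 93.7], [551.0, 94.3]] yaw 169.50634002957025
25 20 68 [659.9  79.4]
37 20 66 [652.4  79.6]
49 36 65 [643.1  72.3]
61 35 63 [636.1  73.3]
73 34 62 [629.   73.9]
85 33 61 [622.1  74.7]
97 32 60 [615.2  75.7]
```

```bash

python3 -m handwheel '[[-1,0,0,0.1,0,0,0],[-1,0,0,0.1,0,0,0],[-1,0,0,0.1,0,0,0],[-1,0,0,0,0,0,0],[-1,0,0,0,0,0,0]]' | grep -E "tool_pos|ft_force"
for i in 1 2 3 4; do python3 -m handwheel '[[-1,0,0,0.08,0,0,0],[-1,0,0,0,0,0,0]]' | grep -E "tool_pos|ft_force"; python3 -c "
from h import *
print(sense()['wrist_torque'].round(2))"; done
```

```text
tool_pos: [529.6, 34.8, 84.3]
ft_force: [-0.0, 0.2, -4.7]
tool_pos: [529.7, 34.8, 83.6]
ft_force: [-0.6, -0.5, -3.7]
[-0.13  0.13  0.07]
tool_pos: [529.7, 34.8, 82.8]
ft_force: [-0.3, 0.1, -4.6]
[-0.2   0.17  0.01]
tool_pos: [529.7, 34.8, 82.0]
ft_force: [-0.4, 0.1, -4.4]
[-0.08  0.17  0.03]
tool_pos: [529.8, 34.8, 81.3]
ft_force: [-0.3, -0.3, -3.8]
[-0.09  0.09 -0.01]
```

```bash

for i in 1 2 3 4; do python3 -m handwheel '[[-1,0,0,0.05,0,0,0],[-1,0,0,0,0,0,0],[-1,0,0,0,0,0,0]]' | grep -E "tool_pos|ft_force"; python3 -c "
from h import *
print(sense()['wrist_torque'].round(2))"; done
```

```text
tool_pos: [529.9, 34.8, 81.0]
ft_force: [0.3, -0.6, -2.1]
[-0.13  0.11  0.04]
tool_pos: [530.0, 34.8, 80.6]
ft_force: [-0.1, 0.6, -1.4]
[-0.09  0.04 -0.02]
tool_pos: [530.1, 34.8, 80.1]
ft_force: [-0.2, 0.3, -0.2]
[ 0.08  0.06 -0.01]
tool_pos: [530.1, 34.8, 79.7]
ft_force: [-0.3, -0.1, 2.2]
[ 0.1  -0.07 -0.01]
```

```bash

python3 -m handwheel '[[-1,0,0,-0.1,0,0,0],[-1,0,0,-0.1,0,0,0],[-1,0,0,0,0,0,0],[-1,0,0,0,0,0,0]]' | grep -E "tool_pos|ft_force"
python3 -m handwheel '[[-1,0,-0.107,0,0,0,0.015],[-1,0,-0.215,0,0,0,0.03],[-1,0.003,-0.358,0,0,0,0.05],[-1,0.003,-0.358,0,0,0,0.05],[-1,0,-0.215,0,0,0,0.03],[-1,0,0,0,0,0,0],[-1,0,0,0,0,0,0]]' | grep -E "tool_pos|rot|ft_force"
python3 -c "
from h import *
s=sense();print(s['ft_force'],s['wrist_torque'].round(2))"
```

```text
tool_pos: [529.4, 34.8, 80.9]
ft_force: [0.3, -0.2, -1.8]
tool_pos: [521.2, 44.2, 81.1]
tcp_rot: [-180.0, 0.0, 35.6]
ft_force: [-0.1, 0.2, -2.3]
[-0.13507121  0.21960784 -2.32019077] [-0.17  0.1  -0.02]
```

```bash

python3 -m handwheel '[[-1,0,0,-0.08,0,0,0],[-1,0,0,0,0,0,0],[-1,0,0,0,0,0,0]]' | grep -E "tool_pos|ft_force"
python3 -m handwheel '[[-1,0,-0.107,0,0,0,0.015],[-1,0,-0.215,0,0,0,0.03],[-1,0.003,-0.358,0,0,0,0.05],[-1,0.003,-0.358,0,0,0,0.05],[-1,0.003,-0.358,0,0,0,0.05],[-1,0.003,-0.358,0,0,0,0.05],[-1,0,-0.215,0,0,0,0.03],[-1,0,0,0,0,0,0],[-1,0,0,0,0,0,0]]' | grep -E "tool_pos|rot|ft_force"
python3 -m handwheel '[[-1,0,-0.107,0,0,0,0.015],[-1,0,-0.215,0,0,0,0.03],[-1,0.003,-0.358,0,0,0,0.05],[-1,0.003,-0.358,0,0,0,0.05],[-1,0.003,-0.358,0,0,0,0.05],[-1,0,-0.215,0,0,0,0.03],[-1,0,0,0,0,0,0],[-1,0,0,0,0,0,0]]' | grep -E "tool_pos|rot|ft_force"
python3 - <<'E'
from h import *
s=sense();tp=s["tool_pos"];a=np.radians(s["tcp_rot"][2]);tx=np.array([np.cos(a),np.sin(a)]);ty=np.array([np.sin(a),-np.cos(a)])
print("disc centre",tp[:2]+71.7*tx-1.2*ty)
a=np.radians(45.55);print("was",np.array([530,34.9])+71.7*np.array([np.cos(a),np.sin(a)])-1.2*np.array([np.sin(a),-np.cos(a)]))
E
```

```text
tool_pos: [521.2, 44.1, 81.8]
ft_force: [0.2, -0.6, -4.2]
tool_pos: [512.0, 61.5, 82.0]
tcp_rot: [-180.0, 0.0, 19.8]
ft_force: [0.1, 0.9, -3.9]
tool_pos: [508.2, 77.0, 82.1]
tcp_rot: [180.0, 0.0, 6.9]
ft_force: [-0.1, 0.8, -4.0]
disc centre [579.18967047  86.82294951]
was [579.3539128   86.92423754]
```

```bash
cat > lug.py <<'E'
from h import *
p=snapshot("wrist");im=p["image"].astype(int)
c=proj(p,[640,78,90],True);print(c)
m=((im.max(2)<95)&(im.max(2)-im.min(2)<25)).astype(np.uint8)
n,l,st,ce=cv2.connectedComponentsWithStats(m)
k=l[int(round(c[1])),int(round(c[0]))];print(k,st[k])
P=[];
for y,x in zip(*np.nonzero(l==k)): P.append(atz(p,(x,y),90,True)[:2])
P=np.array(P);print(P.min(0),P.max(0))
mid=[]
for x in range(618,662,4):
    b=P[abs(P[:,0]-x)<1.5]
    if len(b): mid.append((x,b[:,1].min(),b[:,1].max()));print(np.round(mid[-1],1))
mid=np.array(mid);k=np.polyfit(mid[:,0],mid[:,1:].mean(1),1);print("lug yaw",np.degrees(np.arctan(k[0])),"y583",np.polyval(k,583))
E
python3 lug.py
```

```text
(np.float64(319.0009515459257), np.float64(-1.9302141515670428))
3 [   65     0   433   420 46121]
[ 322.42295588 -124.00004971] [639.76089196 245.2013458 ]
[618.   76.1  89.1]
[622.   75.7  88.8]
[626.   75.5  88.2]
[630.   74.8  87.8]
[634.   74.6  87.4]
[638.   74.2  87.3]
lug yaw -5.552196117517608 y583 85.99808888289253
```

```bash

python3 -m handwheel '[[-1,0,-0.107,0,0,0,0.015],[-1,0,-0.215,0,0,0,0.03],[-1,0.003,-0.358,0,0,0,0.05],[-1,0.003,-0.358,0,0,0,0.05],[-1,0,-0.287,0,0,0,0.04],[-1,0,-0.215,0,0,0,0.03],[-1,0,0,0,0,0,0],[-1,0,0,0,0,0,0]]' | grep -E "tool_pos|rot|ft_force"
python3 lug.py | tail -1
python3 - <<'E'
from h import *
s=sense();tp=s["tool_pos"];p=snapshot("wrist");im=p["image"].astype(float).sum(2)/3
a=np.radians(s["tcp_rot"][2]);tx=np.array([np.cos(a),np.sin(a),0]);ty=np.array([np.sin(a),-np.cos(a),0])
# brass lug edges (rows 215-245) & disc sides
g=np.abs(cv2.Sobel(cv2.GaussianBlur(im,(0,0),1),cv2.CV_64F,1,0))
A=[]
for r in range(214,254,6):
    l=255+g[r,255:281].argmax();R=284+g[r,284:306].argmax()
    w=[atz(p,(c,r),tp[2]+23.3,True)-tp for c in(l,R)];A.append(((w[0]@tx+w[1]@tx)/2,(w[0]@ty+w[1]@ty)/2,abs((w[1]-w[0])@ty)))
A=np.array(A);print(A.round(1));print("lug tilt in tool",np.degrees(np.arctan(np.polyfit(A[:,0],A[:,1],1)[0])))
E
```

```text
tool_pos: [507.7, 92.4, 82.1]
tcp_rot: [180.0, 0.0, -5.4]
ft_force: [0.4, 0.2, -3.8]
[324.32952497 -76.56867594] [511.68280165 361.10547379]
[[36.6 -2.7  5.9]
 [34.   2.7 10.9]
 [31.2 -3.8  8. ]
 [28.5 -2.3 11.1]
 [25.7 -1.7 12.5]
 [22.9 -1.7 12.6]
 [20.  -1.7 12.7]]
lug tilt in tool 2.659309709167517Traceback (most recent call last):
  File "lug.py", line 14, in <module>
    mid=np.array(mid);k=np.polyfit(mid[:,0],mid[:,1:].mean(1),1);print("lug yaw",np.degrees(np.arctan(k[0])),"y583",np.polyval(k,583))
                                   ~~~^^^^^
IndexError: too many indices for array: array is 1-dimensional, but 2 were indexed
```

```bash

python3 -m handwheel '[[-1,0,0,0.05,0,0,0],[-1,0,0,0.05,0,0,0],[-1,0,0,0,0,0,0],[-1,0,0,0,0,0,0]]' | grep -E "tool_pos|ft_force"
for i in 1 2; do python3 -m handwheel '[[-1,0,0,0.05,0,0,0],[-1,0,0,0,0,0,0],[-1,0,0,0,0,0,0]]' | grep -E "tool_pos|ft_force"; done
python3 -c "
from h import *
print(sense()['wrist_torque'])"
```

```text
tool_pos: [507.8, 92.3, 81.2]
ft_force: [0.4, -1.0, -2.1]
tool_pos: [507.9, 92.4, 80.8]
ft_force: [-0.7, -0.7, -2.0]
tool_pos: [508.0, 92.4, 80.4]
ft_force: [-0.1, -0.6, 0.3]
[-0.02551363  0.06263398 -0.00343839]
```

```bash

python3 -m handwheel '[[-1,0,0,0,0,0,0],[-1,0,0,0,0,0,0],[-0.7,0,0,0,0,0,0],[-0.6,0,0,0,0,0,0],[-0.5,0,0,0,0,0,0],[-0.4,0,0,0,0,0,0],[-0.4,0,0,0,0,0,0]]' 20
python3 -m handwheel '[[-0.4,0,0,-0.3,0,0,0],[-0.4,0,0,-0.8,0,0,0],[-0.4,0,0,-1.2,0,0,0],[-0.4,0,0,-1.2,0,0,0],[-0.4,-1,0,0,0,0,0],[-0.4,-2,0,0,0,0,0],[-0.4,-2,0,0,0,0,0],[-0.4,-2,0,0,0,0,0],[-0.4,0,0,0,0,0,0],[-0.4,0,0,0,0,0,0]]'
python3 - <<'E'
from h import *
s=sense();tp=s["tool_pos"];p=snapshot("wrist");im=p["image"]
for q in["brass","black","brass_slot","brass_lug","black_slot","black_top"]: print(q,[(np.round(r["location"],1).tolist(),round(r["conf"],2)) for r in place_of(p,q)][:2])
np.save("w7.npy",im);save(p,"w7.png")
import pickle;pickle.dump((p["intrinsics"],p["R"],p["t"]),open("w7.pkl","wb"))
# brass disc/lug region: colour mask around projected pose at z=104
m=np.zeros((420,560),np.uint8)
for b in trace(p,"brass"):
    ys,xs=np.nonzero(b["pixels"]);W=np.array([atz(p,u,104,True)[:2] for u in zip(xs,ys)]);print(b["conf"],len(xs),W.mean(0),W.min(0),W.max(0))
    L=W[(W[:,0]<545)]
    if len(L)>20: k=np.polyfit(L[:,0],L[:,1],1);print("lug yaw",np.degrees(np.arctan(k[0])))
for b in trace(p,"black"):
    ys,xs=np.nonzero(b["pixels"]);W=np.array([atz(p,u,90,True)[:2] for u in zip(xs,ys)]);print("black",b["conf"],len(xs),W.mean(0),W.min(0),W.max(0))
    L=W[(W[:,0]>618)]
    if len(L)>20: k=np.polyfit(L[:,0],L[:,1],1);print("lug yaw",np.degrees(np.arctan(k[0])))
E
```

```text
time: 25.9
tool_pos: [507.8, 92.4, 80.2]
tcp_rot: [-180.0, -0.0, -5.5]
ft_force: [-1.0, -0.3, 0.1]
finger_gap: 25.5
grip_force: 0.0
time: 26.73
tool_pos: [438.5, 99.3, 116.6]
tcp_rot: [-180.0, -0.1, -5.4]
ft_force: [0.9, -0.4, -0.3]
finger_gap: 25.7
grip_force: 0.0
brass [([377.7, -16.6, 0.6], 0.97), ([575.9, 84.6, 92.2], 0.96)]
black [([506.0, 93.3, 98.3], 0.48), ([332.3, 317.5, -0.2], 0.37)]
brass_slot [([347.7, -34.9, 14.9], 0.61)]
brass_lug [([507.0, 90.5, 98.6], 0.75), ([435.0, 24.7, 6.3], 0.71)]
black_slot []
black_top []
0.88 7911 [546.75244635  89.77902122] [492.90967548  55.71592514] [578.46826097 118.54293318]
lug yaw -5.857427661660561
0.78 3830 [436.69042302  30.711073  ] [405.9177422    3.55640654] [475.27557692  57.57186224]
lug yaw 23.58971422419872
```

```bash
python3 - <<'E'
from h import *
for n in("scene","side"):
    p=snapshot(n);old=cv2.imread(f"pics/{n}.png")[:,:,::-1].astype(int)
    def lug(im):
        d=(im.max(2)<70)&(im.max(2)-im.min(2)<25);out=[]
        ys,xs=np.nonzero(d);W=np.array([atz(p,u,90)[:2] for u in zip(xs,ys)])
        k=(W[:,0]>622)&(W[:,0]<675)&(abs(W[:,1]-79)<20)
        return W[k]
    for t,im in(("old",old),("new",p["image"].astype(int))):
        L=lug(im);v=np.linalg.eigh(np.cov(L.T))[1][:,1];print(n,t,len(L),L.mean(0).round(2),"axis",np.degrees(np.arctan(v[1]/v[0])).round(2),L.max(0).round(1))
    for q in("brass","brass_lug","brass_slot","black","black_slot","blue"): print(q,[(np.round(r["location"]).tolist(),round(r["conf"],2)) for r in place_of(p,q)][:2])
E
```

```text
scene old 58 [645.67  72.37] axis -8.18 [669.3  80.4]
scene new 58 [645.11  72.68] axis -8.57 [669.3  82.2]
brass [([370.0, -15.0, 4.0], 0.89), ([576.0, 85.0, 88.0], 0.76)]
brass_lug [([436.0, 24.0, 7.0], 0.71), ([512.0, 91.0, 96.0], 0.64)]
brass_slot [([345.0, -38.0, 12.0], 0.59), ([454.0, -572.0, 0.0], 0.56)]
black [([674.0, -5.0, -1.0], 0.56), ([580.0, 84.0, 77.0], 0.49)]
black_slot [([677.0, 22.0, 17.0], 0.65)]
blue [([586.0, -297.0, 0.0], 0.83), ([359.0, -261.0, -0.0], 0.24)]
side old 48 [642.36  87.92] axis -1.13 [662.9  96.8]
side new 48 [642.36  87.92] axis -1.13 [662.9  96.8]
brass [([374.0, -15.0, -1.0], 0.51), ([577.0, 90.0, 86.0], 0.49)]
brass_lug [([506.0, 95.0, 97.0], 0.68), ([433.0, 24.0, 10.0], 0.56)]
brass_slot [([578.0, 84.0, 87.0], 0.65), ([608.0, 83.0, 100.0], 0.62)]
black [([582.0, 86.0, 76.0], 0.65), ([671.0, -4.0, -2.0], 0.49)]
black_slot [([578.0, 86.0, 85.0], 0.49), ([551.0, 92.0, 93.0], 0.44)]
blue [([588.0, -299.0, 6.0], 0.67)]
```

```bash
python3 -c "
from bench import hand_in
print(hand_in())"
```

```text
the job is handed in; nothing more can be done
None
```

The brass weight is on the hanger, resting on the black one with its slot turned opposite to within about 3°; the black weight shows no sign of having moved, the gripper has let go and is clear, and the job was handed in at about 27 s.

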